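Raise the telescopic dish camera and sort the samples to it

ROBOT

A 6-joint arm with a two-finger parallel gripper is mounted at the origin on a cart in front of the work surface, level with it; the furniture and walls round the work are solid. World frame = base frame: x ahead of the robot, y to its left, z up, the work surface at z = 0. Lengths are in mm, angles in rad, forces in N, time in s.
With the tool pointing down it reaches from about 275 to 750 mm from the base axis. Payload 10.2 kg.
Tool frame: the origin (TCP) lies at the very end of the fingers, on their centre line; the grasp point (between the pads) lies 19 mm behind it; z points along the fingers, y is the line along which they close (so a half turn about z gives the same grasp; the last joint's range is limited). The gripper opens to 85 mm and grips with 20 to 120 N. Pads are 22 mm wide; open, the fingers measure 114 mm over their backs; the gripper's body (76 mm by 85 mm) begins 54 mm behind the grasp point. The pads swing forward as they close: fully open they stand 13 mm farther back than shut.
Start: joints at [1.121, 0.313, 1.498, -0, 1.331, -0.223], TCP at [118.064, 511.558, 231.294] pointing down, gripper open.
Joint ranges: [-2.94, 2.94], [-0.97, 2.17], [0.19, 2.56], [-1.23, 4.37], [0.02, 3.11], [-2.88, 2.88]. Speed limits (rad/s): [2.39, 2.39, 3.01, 3.14, 3.14, 3.14].

INTERFACE

Orientations are given as a unit quaternion [w, x, y, z].
In Python, from rig import ctrl, optics gives the robot as it stands. The module is installed in compiled form; this text tells all that it offers.
- The arm moves only by the shell command python3 -m handwheel 'ROWS' [FORCE]. ROWS is JSON, a list that holds one entry, the list of rows, each a list of 5 numbers: the gripper command: -1 is fully open, 1 is shut, values between are in proportion, then the shift along the world's x, y, z in units of 50 mm (1.0 is 50 mm), then the turn about the world's z in units of 8 degrees (1.0 is 8 degrees). In form: [[[gripper, tx, ty, tz, twist], ...]]. A call has 1 to 10 rows; each row shifts and turns the commanded pose from where the row before left it; what a row does not reach is not made up. A row lasts 1/10 s, in which the tool goes at most 50 mm and 8.59 degrees, less where a joint would pass 70% of its speed; a pose out of reach is approached as far as the arm can. A call is refused whole if a number of a shift passes 1 or a number of a turn 1, either way. A call with a gripper value outside its range is refused whole. The fingers move at their own pace and stop on an object; FORCE is the grip in N (left out, the last holds). Time passes only in rows, so rows that do not move let the fingers close. It gives the time, the measured TCP pose, the force, the opening and the grip force at its end, in the units of the state.
- ctrl.sense(): the state, without advancing time (a new reading comes with each control period).
- optics.capture(name): name is "scene" or "top"; returns a dict with "img" (480x640x3 uint8, blue, green, red), "K" (3x3 intrinsics, pixels), "R" (3x3) and "t" (3): a world point X has camera coordinates R X + t. Camera axes: x right, y down, z forward; pixel columns grow to the right and rows downward; lengths in mm; the calibration is good to about 2 mm. A picture is of the moment at which its call begins. There is no depth.
- ctrl.finish_job(): hands the job in; it is judged then, once.
The state is a dict: "time_s": time; "joints": joint angles; "dq": joint speeds; "tau": joint torques, N m; "eef_pos": TCP position; "ee_rot": TCP orientation; "force": force on the tool from outside, world axes, zero at the start; "wrist_torque": the same for the moment, N m; "grip_width": opening from 0.0 (shut) to 1.0 (fully open); "grip_force": force on a finger pad.
Only numpy, scipy, OpenCV 4.12 (cv2) and the standard library are available. Lean on these libraries where they do the work, as an engineer would, in place of code of your own. Each camera call takes 0.05 s, during which the arm holds its last target. There are 200 camera calls.

TASK

Get the dish camera ready and sort the samples for it: twist the camera head anticlockwise to its stop to free its telescopic pole, pull it all the way up, and twist it back fully so that it locks in the upper notch with the lens facing the stage. Stack all the petri dishes flat in one neat pile, centred in the ring on the stage, and lay all the slide boxes flat inside the steel tray, since they go to the microscope instead. Leave the timer and the jar where they stand.

Things in the scene. Friction and masses are not known exactly. Their poses are not given: they have to be found in the camera images.
- stage_centre (a point): centre of the top face of the camera stand's stage, a fixed white round plate 128 mm across and 10 mm thick on the worktop, with a thin grey ring 73 mm across marked on it; this point is on its top face, z = 0.010. The same fixed stand carries the camera pole, 149 mm away along this frame's direction (0.10, 0.11), joined to the stage by a flat bar 8 mm thick; its foot is 84 mm across
- head_grip (a point): centre of the camera head, a white block 62 mm long (its x axis), 34 mm wide (y) and 46 mm high (z, up), mid-height 0.168 m above the worktop when the pole is down; its lens points along -x and stands out 14 mm. The head sits centred on top of the upright telescopic pole and turns about this point's vertical axis; grip it from above across its 34 mm width. Under it is the pole's fixed sleeve, 32 mm across, 37 mm at its top rim at z = 0.137
- head (a joint): turn of the camera head and the inner tube on the pole, rad: 0 = locked, lens facing the stage; grows anticlockwise seen from above to the stop at 1.0 = unlocked. A small steel pin runs in the sleeve's slot: below about 0.5 the pin is in a notch and the pole cannot slide, above about 0.6 it is in the long slot. Stiffness about 0.04 N m; stays where it is left
- tube (a joint): extension of the telescopic pole, m: 0 = fully down, 0.080 = fully up (stop). The lower notch is at 0 to 0.005, the upper notch at 0.075 to 0.080; in between the head cannot be turned below about 0.5. Sliding takes about 5 N besides the 2.7 N weight of the moving part; it stays where it is left
- tray: fixed shallow open steel tray, 116 mm (its x) by 186 mm (its y), 26 mm high, walls and floor 4 mm; a small wire loop at each end stands out 10 mm. Origin at the centre of its underside, z up
- analyser: big bench analyser, fixed; it fills x from 0.60 back and y from -0.32 to 0.24, up to 0.41 m above the worktop: keep the gripper and wrist clear of it. A centrifuge stands to its right (x above 0.47, y below -0.33, 0.29 m high)
- clock: bystander: white lab timer lying on the worktop, 66 x 58 x 20 mm; origin at the centre of its underside
- jar: bystander: white round jar with a metal lid, 68 mm across, 98 mm high; origin at the centre of its underside
- dish_0: closed round petri dish, 62 mm across, 16 mm high, 40 g, lying flat (all the dishes are alike; some may be absent); origin at the centre of its underside, z up, its axis
- dish_1: closed round petri dish, 62 mm across, 16 mm high, 40 g, lying flat (all the dishes are alike; some may be absent); origin at the centre of its underside, z up, its axis
- dish_2: closed round petri dish, 62 mm across, 16 mm high, 40 g, lying flat (all the dishes are alike; some may be absent); origin at the centre of its underside, z up, its axis
- dish_3: closed round petri dish, 62 mm across, 16 mm high, 40 g, lying flat (all the dishes are alike; some may be absent); origin at the centre of its underside, z up, its axis
- box_0: box of microscope slides lying flat, 52 mm (its x) by 78 mm (its y) by 24 mm high, 110 g (both are alike; one or both may be absent); origin at the centre of its underside, z up. It can be gripped across its 52 mm side
- box_1: box of microscope slides lying flat, 52 mm (its x) by 78 mm (its y) by 24 mm high, 110 g (both are alike; one or both may be absent); origin at the centre of its underside, z up. It can be gripped across its 52 mm side
There are look-alikes about, which are no part of the job. Leave any pink look-alike of the dish_2 alone. What is shaped like the dish_1 but purple is not meant.

How it is judged (in metres and radians):
On the way, in this order (a step that is already met when the one before it is completed fails the run):
1. the head is twisted to unlock the pole while it is still down (value of joint head above 0.75 rad and value of joint tube below 0.02 m), for 0.1 s.
2. the pole is pulled up with the head still twisted open (value of joint head above 0.5 rad and value of joint tube above 0.072 m), for 0.1 s.
3. the head is twisted back and locked in the upper notch (value of joint head below 0.15 rad and value of joint tube above 0.072 m), for 0.2 s.
At the end, for the whole second after the job is handed in: Pole up (joint tube > 0.072) and locked (joint head < 0.15). Every dish within 12 mm of the stage centre seen from above, flat within 0.1 rad; every slide box in the tray (centre within 45 mm in its x, 80 mm in its y, underside < 35 mm above the tray's), flat within 0.2 rad; all at rest (all of step 3 and horizontal distance between each of dish_0, dish_1, dish_2, dish_3 and stage_centre below 0.012 m and angle between the z axis of each of dish_0, dish_1, dish_2, dish_3 and the z axis of stage_centre, either way round below 0.1 rad and linear speed of each of dish_0, dish_1, dish_2, dish_3, box_0, box_1 below 0.02 m/s and x of box_0 in the frame of tray between -0.045 and 0.045 m and y of box_0 in the frame of tray between -0.08 and 0.08 m and z of each of box_0, box_1 in the frame of tray below 0.035 m and angle between the z axis of each of box_0, box_1 and the z axis of tray, either way round below 0.2 rad and x of box_1 in the frame of tray between -0.045 and 0.045 m and y of box_1 in the frame of tray between -0.08 and 0.08 m); the robot touches nothing.
It fails at once if the timer is pushed more than 3 cm (distance of clock from where it was at the start of the episode above 0.03 m).
It fails at once if the jar is pushed more than 3 cm (distance of jar from where it was at the start of the episode above 0.03 m).
Of dish_0, dish_1, dish_2, dish_3, box_0, box_1 only 4 to 6 are there at a start; the rules pass over those that are not, and their reading is None.
At some moment in a run one of box_0, box_1 may be knocked a few centimetres aside while the robot is not near it.
Once in a run the grip may slacken for a moment while it holds something.
It also fails if it takes over 210 s, if anything falls off the work surface, if the arm or the gripper's body presses on something with over 40 N, if the wrist force passes 120 N, or if a joint passes its speed limit or range.

## Working session

There is one attempt and no reset: what is moved stays moved. The work goes in short steps, Python scripts to look and compute and a shell command to move; the robot and the scene stay as the last step left them, time stands still between calls to the robot, and variables do not carry over. Pictures are saved under pics/ and viewed, at most 14 in all, crops included, and the job is handed in when it is done.

```bash
mkdir -p pics; cat > h.py <<'E'
import cv2,numpy as np
from rig import ctrl,optics
def cap(n,f):
    c=optics.capture(n); cv2.imwrite('pics/'+f,c['img']); np.savez('pics/'+f+'.npz',**c); return c
def ld(f): return np.load('pics/'+f+'.npz')
def ray(c,u,v):
    d=c['R'].T@np.linalg.inv(c['K'])@np.array([u,v,1.]); o=-c['R'].T@c['t']; return o,d
def onz(c,u,v,z):
    o,d=ray(c,u,v); return o+d*(z-o[2])/d[2]
def proj(c,X):
    p=c['K']@(c['R']@np.array(X,float)+c['t']); return p[:2]/p[2]
def tri(c1,p1,c2,p2):
    A=[];b=[]
    for c,p in((c1,p1),(c2,p2)):
        o,d=ray(c,*p); d=d/np.linalg.norm(d); M=np.eye(3)-np.outer(d,d); A.append(M); b.append(M@o)
    return np.linalg.lstsq(np.vstack(A),np.hstack(b),rcond=None)[0]
E
python3 - <<'E'
from h import *
for n in('scene','top'):
    c=cap(n,n+'0.png'); print(n,-c['R'].T@c['t'],c['K'][0,0]); print(c['R'])
print(ctrl.sense())
E
```

```text
scene [-533.42745969  848.4601383  1718.2228592 ] 614.7142706309991
[[-0.583797   -0.81187776 -0.00596311]
 [-0.60832052  0.4422657  -0.65905023]
 [ 0.5377055  -0.38112407 -0.75207529]]
top [ 465.14173269   62.42951238 1577.99705728] 527.2489140264604
[[ 0.00345463 -0.9999295   0.01136056]
 [-0.99694653 -0.00433013 -0.0779671 ]
 [ 0.07801079 -0.01105652 -0.9968912 ]]
{'time_s': 0.1, 'joints': array([ 1.12058856e+00,  3.13427892e-01,  1.49833396e+00, -8.86874580e-06,
        1.33098925e+00, -2.23382948e-01]), 'dq': array([ 0.00061008,  0.00071685, -0.00125127,  0.00095749,  0.00070485,
        0.00040349]), 'tau': array([ 3.22416236e-03, -4.12902296e+01, -2.60140157e+01, -1.87453666e-04,
        3.01924774e-03,  6.80262374e-06]), 'eef_pos': array([117.97329174, 511.35128032, 230.78519988]), 'ee_rot': array([-1.87348529e-04,  1.13168375e-01,  9.93575656e-01, -5.48107428e-04]), 'force': array([ 0.10636957,  0.2593668 , -0.89637374]), 'wrist_torque': array([-0.03185575, -0.01812786, -0.02252701]), 'grip_force': 0.0, 'grip_width': 1.0006705867826664}
```

View pics/scene0.png

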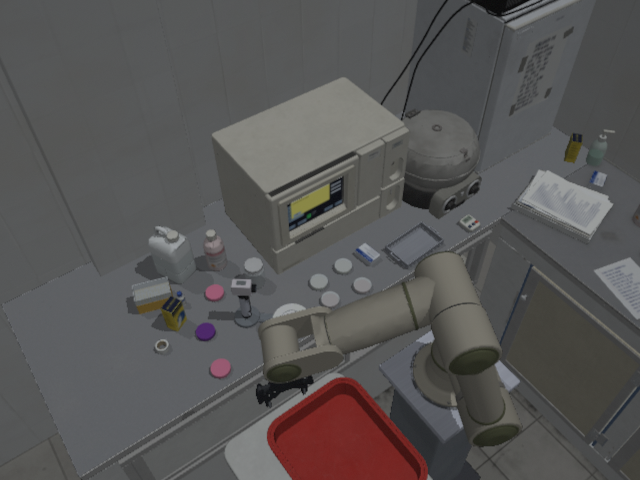

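View pics/top0.png

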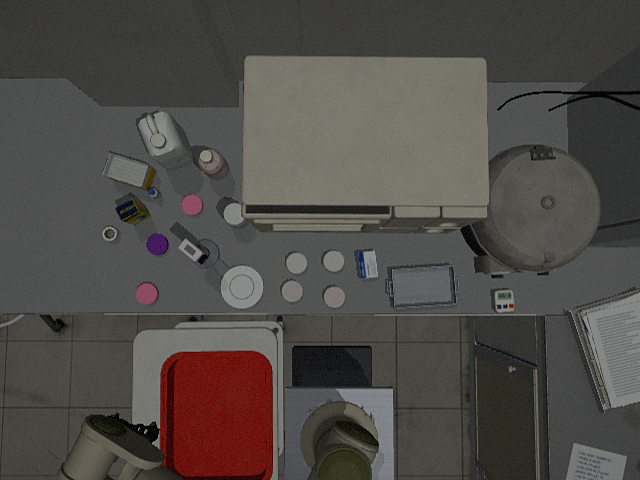

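Top view: stage (242,286), head (192,250), tray (422,286), timer (503,300), jar (234,213). Round candidates for dishes: whitish (296,263), (333,261), (291,291), (334,296); pink (192,205), (148,294) and purple (157,244) are the look-alikes. One blue/white slide box (367,264). I'll confirm in enlarged crops.

```bash
python3 - <<'E'
import cv2
a=cv2.imread('pics/top0.png')[195:315,170:390]; b=cv2.imread('pics/scene0.png')[225:345,180:400]
r=lambda x:cv2.resize(x,None,fx=3.6,fy=3.6,interpolation=cv2.INTER_CUBIC)[:, :]
cv2.imwrite('pics/c1.png',r(a));cv2.imwrite('pics/c2.png',r(b))
E
```

```text
(no output)
```

View pics/c1.png

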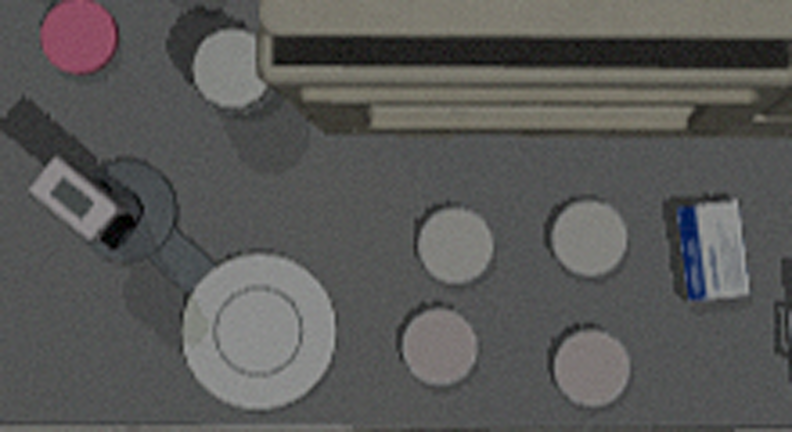

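View pics/c2.png

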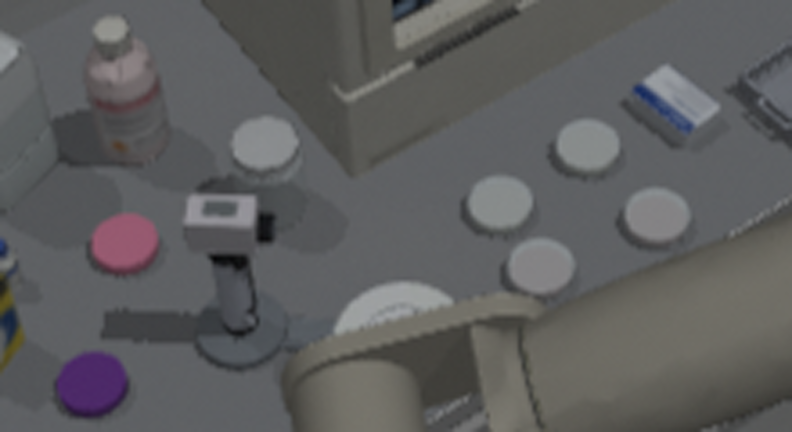

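Four pale dishes (two faintly pinkish, all clearly unlike the saturated pink/purple look-alikes), one slide box. Triangulating.

```bash
python3 - <<'E'
from h import *
T=ld('top0.png');S=ld('scene0.png')
t=lambda x,y:(170+x/3.6-.36,195+y/3.6-.36); s=lambda x,y:(180+x/3.6-.36,225+y/3.6-.36)
for n,a,b,z in [('Da',(456,245),(500,204),16),('Db',(590,237),(588,146),16),('Dc',(440,346),(540,267),16),('Dd',(592,367),(656,216),16),('box',(713,250),(676,100),24),('head',(78,197),(221,209),191)]:
    print(n,tri(T,t(*a),S,s(*b)).round(),onz(T,*t(*a),z).round(1),onz(S,*s(*b),z).round(1))
print('stage',onz(T,*t(258,331),10).round(1), 'foot',onz(T,*t(125,210),5).round(1))
print('boxc',[onz(T,*t(*p),24)[:2].round() for p in [(679,206),(738,199),(748,295),(688,300)]])
print('headc',[onz(T,*t(*p),191)[:2].round() for p in [(57,155),(30,190),(98,243),(125,205)]])
print('tray',[onz(T,*p,26)[:2].round() for p in [(390,266),(455,264),(458,304),(393,307)]])
print('jar',onz(T,*t(232,68),98),'clock',onz(T,503,300,20))
E
```

```text
Da [518. 127.  10.] [516.8 125.7  16. ] [515.4 131.1  16. ]
Db [525.  17.  10.] [523.8  15.5  16. ] [522.4  20.7  16. ]
Dc [435. 140.  11.] [434.1 138.2  16. ] [433.7 143.3  16. ]
Dd [418.  15.  11.] [417.4  13.7  16. ] [416.6  19.1  16. ]
box [514. -84.  20.] [513.2 -85.   24. ] [512.6 -80.7  24. ]
head [547. 398. 184.] [544.9 394.6 191. ] [543.8 401.6 191. ]
stage [445.7 288.   10. ] foot [545.  400.1   5. ]
boxc [array([549., -57.]), array([ 555., -106.]), array([ 477., -114.]), array([472., -64.])]
headc [array([576., 411.]), array([550., 430.]), array([511., 379.]), array([539., 360.])]
tray [array([ 508., -151.]), array([ 514., -343.]), array([ 397., -350.]), array([ 388., -159.])]
jar [652.01181105 298.8568266   98.        ] clock [ 409.00832793 -484.48172945   20.        ]
```

```bash
python3 -m handwheel '[[[-1,0,0,0.7,-1],[-1,0.6,0,0.3,-1],[-1,0.6,-0.2,0,-1],[-1,0.6,-0.2,0,-1],[-1,0.6,-0.2,0,-1],[-1,0.6,-0.2,0,-1],[-1,0.6,-0.2,0,-1],[-1,0.6,-0.2,0,-1],[-1,0.6,-0.2,0,-1],[-1,0.6,-0.2,0,-1]]]' 40
```

```text
time_s: 1.1
eef_pos: [389.2, 430.9, 280.9]
ee_rot: [-0.0, 0.727, 0.686, -0.0]
force: [0.5, 0.4, 0.1]
grip_width: 1.0
grip_force: 0.0
```

```bash
cat > st.py <<'E'
from rig import ctrl
import numpy as np
from scipy.spatial.transform import Rotation as Ro
import sys
s=ctrl.sense();q=s['ee_rot'];M=Ro.from_quat([q[1],q[2],q[3],q[0]]).as_matrix()
yaw=np.degrees(np.arctan2(M[1,1],M[0,1]))
print('t',round(s['time_s'],2),'pos',s['eef_pos'].round(1),'yaw',yaw.round(1),'tilt',np.degrees(np.arccos(-M[2,2])).round(1),'F',s['force'].round(1),'gw',round(s['grip_width'],3),'gf',round(s['grip_force'],1),'q6',s['joints'][5].round(2))
if len(sys.argv)>2:
    x,y=map(float,sys.argv[1:3]); print('shift units',((np.array([x,y])-s['eef_pos'][:2])/50).round(2), 'turn', ((float(sys.argv[3])-yaw+90)%180-90)/8 if len(sys.argv)>3 else '')
E
python3 st.py 544 397.5 -42.3
```

```text
t 1.1 pos [389.2 430.9 280.9] yaw -3.3 tilt 0.0 F [0.5 0.4 0.1] gw 1.0 gf 0.0 q6 0.69
shift units [ 3.1  -0.67] turn -4.871298131183643
```

```bash
python3 -m handwheel '[[[-1,0.7,-0.2,0,-1],[-1,0.7,-0.17,0,-1],[-1,0.7,-0.15,0,-1],[-1,0.7,-0.1,0,-1],[-1,0.3,-0.05,0,-0.87],[-1,0,0,-0.5,0],[-1,0,0,0,0]]]'; python3 st.py 544 397.5 -42.3; python3 - <<'E'
from h import *
a=cap('scene','s1.png')['img']; b=cap('top','t1.png')['img']
r=lambda x:cv2.resize(x,(390,390),interpolation=cv2.INTER_CUBIC)
cv2.imwrite('pics/c3.png',np.hstack([r(a[190:340,170:320]),r(b[190:320,130:260])]))
E
```

```text
time_s: 1.8
eef_pos: [542.5, 397.4, 252.3]
ee_rot: [0.0, 0.913, 0.407, -0.004]
force: [-0.3, 0.1, -0.7]
grip_width: 0.998
grip_force: 0.0
t 1.8 pos [542.5 397.4 252.3] yaw -42.0 tilt 0.4 F [-0.3  0.1 -0.7] gw 0.998 gf 0.0 q6 1.19
shift units [0.03 0.  ] turn -0.04005811483152755
```

View pics/c3.png

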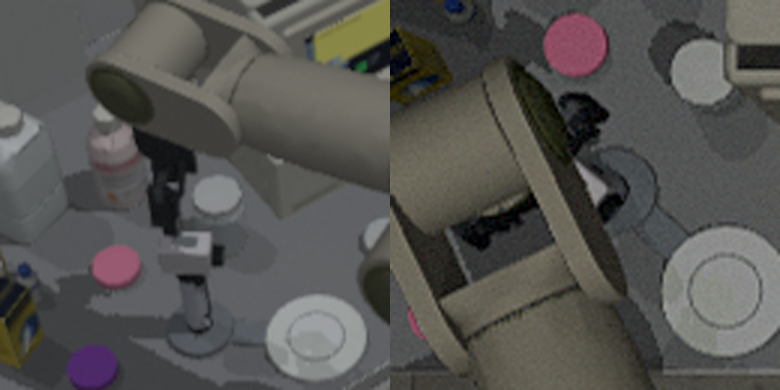

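The head is centred under the gripper, fingers straddling it. Descend and grip.

```bash
python3 -m handwheel '[[[-1,0.02,0,-0.6,0],[-1,0,0,-0.6,0],[-1,0,0,-0.5,0],[-1,0,0,-0.35,0],[-1,0,0,0,0],[-1,0,0,0,0]]]'; python3 -m handwheel '[[[0.3,0,0,0,0],[0.6,0,0,0,0],[0.9,0,0,0,0],[1,0,0,0,0],[1,0,0,0,0],[1,0,0,0,0]]]' 50; python3 st.py
```

```text
time_s: 2.5
eef_pos: [544.4, 398.5, 155.6]
ee_rot: [-0.0, 0.913, 0.407, 0.001]
force: [0.7, 0.7, -0.0]
grip_width: 1.002
grip_force: 0.0
time_s: 3.1
eef_pos: [543.2, 399.7, 154.9]
ee_rot: [-0.001, 0.913, 0.408, 0.001]
force: [-4.9, 6.9, 4.8]
grip_width: 0.39
grip_force: 51.4
t 3.1 pos [543.2 399.7 154.9] yaw -41.9 tilt 0.2 F [-4.9  6.9  4.8] gw 0.39 gf 51.4 q6 1.19
```

```bash
python3 -m handwheel '[[[1,-0.03,0.03,0,0],[1,0,0,0,0.6],[1,0,0,0,0.8],[1,0,0,0,0.8],[1,0,0,0,0.8],[1,0,0,0,0.8],[1,0,0,0,0.8],[1,0,0,0,0.8],[1,0,0,0,0.6],[1,0,0,0,0]]]' 50; python3 st.py
```

```text
time_s: 4.1
eef_pos: [543.7, 399.7, 154.9]
ee_rot: [0.001, 0.669, 0.744, 0.002]
force: [4.9, 2.6, 4.8]
grip_width: 0.396
grip_force: 51.4
t 4.1 pos [543.7 399.7 154.9] yaw 6.1 tilt 0.2 F [4.9 2.6 4.8] gw 0.396 gf 51.4 q6 0.35
```

```bash
python3 -m handwheel '[[[1,0,0,0,0.5],[1,0,0,0,0.4],[1,0,0,0,0],[1,0,0,0,0]]]' 60; python3 -m handwheel '[[[1,0,0,0.2,0],[1,0,0,0.2,0],[1,0,0,0.2,0],[1,0,0,0.2,0],[1,0,0,0.2,0],[1,0,0,0.2,0],[1,0,0,0.2,0],[1,0,0,0.1,0],[1,0,0,0,0]]]'; python3 st.py
```

```text
time_s: 4.5
eef_pos: [543.8, 399.7, 154.9]
ee_rot: [0.001, 0.622, 0.783, 0.002]
force: [6.0, 2.3, 4.3]
grip_width: 0.391
grip_force: 59.4
time_s: 5.4
eef_pos: [543.7, 399.7, 229.1]
ee_rot: [0.001, 0.622, 0.783, 0.001]
force: [7.7, 2.2, 0.5]
grip_width: 0.386
grip_force: 61.6
t 5.4 pos [543.7 399.7 229.1] yaw 13.1 tilt 0.2 F [7.7 2.2 0.5] gw 0.386 gf 61.6 q6 0.23
```

```bash
python3 -m handwheel '[[[1,0,0,0.06,0],[1,0,0,0.06,0],[1,0,0,0.02,0],[1,0,0,0,0]]]'; python3 -m handwheel '[[[1,0,0,0,-0.8],[1,0,0,0,-0.8],[1,0,0,0,-0.8],[1,0,0,0,-0.8],[1,0,0,0,-0.8],[1,0,0,0,-0.8],[1,0,0,0,-0.8],[1,0,0,0,-0.8],[1,0,0,0,-0.5],[1,0,0,0,0]]]';  python3 st.py
```

```text
time_s: 5.8
eef_pos: [543.7, 399.7, 235.0]
ee_rot: [0.001, 0.622, 0.783, 0.001]
force: [8.6, 4.1, -5.5]
grip_width: 0.393
grip_force: 60.9
time_s: 6.8
eef_pos: [542.8, 399.8, 234.9]
ee_rot: [0.0, 0.914, 0.406, 0.0]
force: [4.0, 4.7, -3.9]
grip_width: 0.39
grip_force: 61.4
t 6.8 pos [542.8 399.8 234.9] yaw -42.1 tilt 0.0 F [ 4.   4.7 -3.9] gw 0.39 gf 61.4 q6 1.2
```

```bash
python3 -m handwheel '[[[-1,0,0,0,0],[-1,0,0,0,0],[-1,0,0,0,0],[-1,0,0,0.4,0],[-1,0,0,0.7,0],[-1,0,0,0.7,0],[-1,-0.3,-0.5,0,-0.5],[-1,-0.3,-0.9,0,-1],[-1,-0.3,-0.9,0,-1],[-1,-0.3,-0.9,-0.4,-1]]]'; python3 -m handwheel '[[[-1,0,-0.9,-0.6,-1],[-1,0,-0.7,-0.8,-1],[-1,0.3,-0.5,-0.5,-0.5],[-1,0.3,0,0,0],[-1,0,0,0,0]]]'; python3 st.py 516 128.4 90;  python3 - <<'E'
from h import *
a=cap('scene','s2.png')['img']; b=cap('top','t2.png')['img']
r=lambda x:cv2.resize(x,(390,390),interpolation=cv2.INTER_CUBIC)
cv2.imwrite('pics/c4.png',np.hstack([r(a[190:340,170:320]),r(b[190:320,150:280])]))
E
```

```text
time_s: 7.8
eef_pos: [482.6, 239.4, 308.3]
ee_rot: [-0.0, 0.985, 0.171, 0.002]
force: [1.1, -0.3, -0.1]
grip_width: 0.998
grip_force: 0.0
time_s: 8.3
eef_pos: [513.8, 140.4, 215.6]
ee_rot: [-0.0, 1.0, -0.001, -0.0]
force: [-0.4, -0.1, -0.0]
grip_width: 0.998
grip_force: 0.0
t 8.3 pos [513.8 140.4 215.6] yaw -90.1 tilt 0.0 F [-0.4 -0.1 -0. ] gw 0.998 gf 0.0 q6 1.62
shift units [ 0.04 -0.24] turn 0.009454818084535077
```

View pics/c4.png

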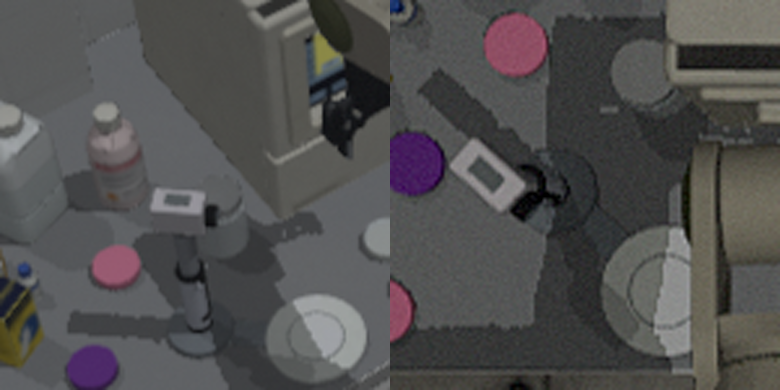

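The head stands raised with the lens facing the stage. Now first dish Da.

```bash
python3 -m handwheel '[[[-1,0.04,-0.24,-0.6,0],[-1,0,0,-0.9,0],[-1,0,0,-0.9,0],[-1,0,0,-0.7,0],[-1,0,0,-0.5,0],[-1,0,0,-0.3,0],[-1,0,0,-0.2,0],[-1,0,0,-0.12,0],[-1,0,0,0,0]]]'; python3 st.py 516 128.4; python3 -m handwheel '[[[0.2,0,0,0,0],[0.6,0,0,0,0],[0.6,0,0,0,0],[0.6,0,0,0,0],[0.6,0,0,0,0]]]' 30; python3 st.py
```

```text
time_s: 9.3
eef_pos: [514.9, 129.6, 5.1]
ee_rot: [-0.0, 1.0, 0.001, 0.0]
force: [-0.8, -0.1, 0.2]
grip_width: 0.993
grip_force: 0.0
t 9.3 pos [514.9 129.6   5.1] yaw -89.9 tilt 0.0 F [-0.8 -0.1  0.2] gw 0.993 gf 0.0 q6 1.6
shift units [ 0.02 -0.02] turn 
time_s: 9.8
eef_pos: [515.5, 129.4, 6.2]
ee_rot: [-0.0, 1.0, 0.0, 0.001]
force: [-2.3, -0.1, 6.2]
grip_width: 0.707
grip_force: 30.9
t 9.8 pos [515.5 129.4   6.2] yaw -89.9 tilt 0.1 F [-2.3 -0.1  6.2] gw 0.707 gf 30.9 q6 1.6
```

```bash
python3 -m handwheel '[[[0.6,0,0,0.3,0],[0.6,0,0,0.7,0],[0.6,0,0,0.8,0],[0.6,-0.3,0.5,0,0],[0.6,-0.4,0.8,0,0],[0.6,-0.4,0.8,0,0],[0.6,-0.3,0.7,0,0],[0.6,-0.03,0.41,0,0],[0.6,0,0,0,0],[0.6,0,0,0,0]]]'; python3 st.py 444 290
```

```text
time_s: 10.8
eef_pos: [443.6, 289.7, 95.3]
ee_rot: [0.0, 1.0, 0.001, 0.0]
force: [-0.1, 0.1, -1.6]
grip_width: 0.704
grip_force: 32.7
t 10.8 pos [443.6 289.7  95.3] yaw -89.9 tilt 0.0 F [-0.1  0.1 -1.6] gw 0.704 gf 32.7 q6 1.93
shift units [0.01 0.01] turn
```

```bash
python3 -m handwheel '[[[0.6,0,0,-0.6,0],[0.6,0,0,-0.6,0],[0.6,0,0,-0.25,0],[0.6,0,0,-0.1,0],[0.6,0,0,0,0],[0.2,0,0,0,0],[-0.2,0,0,0,0],[-1,0,0,0,0],[-1,0,0,0.6,0],[-1,0,0,0.8,0]]]'; python3 -m handwheel '[[[-1,-0.1,-0.6,0,0],[-1,-0.1,-0.8,0,0],[-1,0,-0.8,0,0],[-1,0,-0.6,-0.2,0],[-1,0,-0.2,-0.6,0],[-1,0,0,-0.2,0],[-1,0,0,0,0]]]'; python3 st.py 433.5 140.8; python3 - <<'E'
from h import *
a=cap('scene','s3.png')['img']; b=cap('top','t3.png')['img']
r=lambda x:cv2.resize(x,(390,390),interpolation=cv2.INTER_CUBIC)
cv2.imwrite('pics/c5.png',np.hstack([r(a[255:355,240:340]),r(b[230:330,190:290])]))
E
```

```text
time_s: 11.8
eef_pos: [442.6, 289.5, 87.4]
ee_rot: [0.001, 1.0, 0.0, -0.002]
force: [0.1, -0.1, 0.8]
grip_width: 0.997
grip_force: 0.0
time_s: 12.5
eef_pos: [432.9, 140.1, 36.9]
ee_rot: [-0.0, 1.0, 0.0, -0.001]
force: [-0.4, -0.2, -0.8]
grip_width: 0.998
grip_force: 0.0
t 12.5 pos [432.9 140.1  36.9] yaw -90.0 tilt 0.1 F [-0.4 -0.2 -0.8] gw 0.998 gf 0.0 q6 1.62
shift units [0.01 0.01] turn
```

View pics/c5.png

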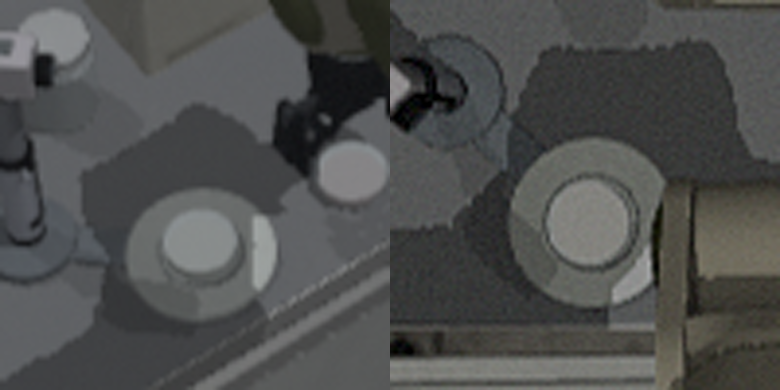

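Dish sits centred in the ring (crop ~(590,222)). Next, Dc.

```bash
python3 -m handwheel '[[[-1,0.01,0.01,-0.4,0],[-1,0,0,-0.2,0],[-1,0,0,0,0],[0.2,0,0,0,0],[0.6,0,0,0,0],[0.6,0,0,0,0],[0.6,0,0,0,0],[0.6,0,0,0,0],[0.6,0,0,0.5,0],[0.6,0,0,0.9,0]]]' 30; python3 st.py; python3 -m handwheel '[[[0.6,0,0.4,0.4,0],[0.6,0.1,0.7,0,0],[0.6,0.1,0.8,0,0],[0.6,0,0.7,0,0],[0.6,0,0.39,0,0],[0.6,0,0,0,0],[0.6,0,0,0,0]]]'; python3 st.py 444 290
```

```text
time_s: 13.6
eef_pos: [432.6, 140.2, 77.2]
ee_rot: [0.0, 1.0, 0.0, -0.002]
force: [1.4, 0.6, -0.5]
grip_width: 0.696
grip_force: 32.5
t 13.6 pos [432.6 140.2  77.2] yaw -90.0 tilt 0.3 F [ 1.4  0.6 -0.5] gw 0.696 gf 32.5 q6 1.62
time_s: 14.3
eef_pos: [443.8, 289.7, 97.8]
ee_rot: [0.0, 1.0, 0.001, 0.0]
force: [-0.4, -0.1, -1.2]
grip_width: 0.691
grip_force: 32.5
t 14.3 pos [443.8 289.7  97.8] yaw -89.9 tilt 0.0 F [-0.4 -0.1 -1.2] gw 0.691 gf 32.5 q6 1.93
shift units [0.   0.01] turn
```

```bash
python3 -m handwheel '[[[0.6,0,0,-0.6,0],[0.6,0,0,-0.45,0],[0.6,0,0,-0.17,0],[0.6,0,0,-0.07,0],[0.6,0,0,0,0],[0.2,0,0,0,0],[-0.2,0,0,0,0],[-1,0,0,0,0],[-1,0,0,0.6,0],[-1,0,0,0.8,0]]]'; python3 -m handwheel '[[[-1,-0.1,-0.6,0,0],[-1,-0.1,-0.9,0,0],[-1,-0.1,-0.9,0,0],[-1,-0.1,-0.9,0,0],[-1,-0.14,-0.9,-0.2,0],[-1,0,-0.8,-0.5,0],[-1,0,-0.47,-0.5,0],[-1,0,0,0,0]]]'; python3 st.py 417 16.4
```

```text
time_s: 15.3
eef_pos: [443.4, 289.1, 103.1]
ee_rot: [0.001, 1.0, 0.0, -0.001]
force: [-0.4, 0.2, 0.4]
grip_width: 0.998
grip_force: 0.0
time_s: 16.1
eef_pos: [415.9, 14.0, 41.5]
ee_rot: [-0.0, 1.0, -0.002, -0.002]
force: [-0.5, 0.6, -0.0]
grip_width: 1.0
grip_force: 0.0
t 16.1 pos [415.9  14.   41.5] yaw -90.2 tilt 0.2 F [-0.5  0.6 -0. ] gw 1.0 gf 0.0 q6 1.33
shift units [0.02 0.05] turn
```

```bash
python3 -m handwheel '[[[-1,0.02,0.02,-0.4,0],[-1,0,0,-0.26,0],[-1,0,0,0,0],[0.2,0,0,0,0],[0.6,0,0,0,0],[0.6,0,0,0,0],[0.6,0,0,0,0],[0.6,0,0,0,0]]]' 30; python3 st.py; python3 -m handwheel '[[[0.6,0,0,0.5,0],[0.6,0,0,0.9,0],[0.6,0,0.5,0.8,0],[0.6,0.1,0.9,0,0],[0.6,0.1,0.9,0,0],[0.6,0.1,0.9,0,0],[0.6,0.1,0.9,0,0],[0.6,0.1,0.9,0,0],[0.6,0.05,0.4,0,0],[0.6,0,0,0,0]]]'; python3 st.py 444 290
```

```text
time_s: 16.9
eef_pos: [424.9, 16.1, 16.0]
ee_rot: [0.002, 1.0, 0.0, 0.009]
force: [1.7, 4.9, 62.4]
grip_width: 0.202
grip_force: 31.4
t 16.9 pos [424.9  16.1  16. ] yaw -90.0 tilt 1.0 F [ 1.7  4.9 62.4] gw 0.202 gf 31.4 q6 1.33
time_s: 17.9
eef_pos: [445.3, 289.6, 120.6]
ee_rot: [-0.0, 1.0, 0.002, 0.001]
force: [-0.5, -0.3, -0.2]
grip_width: 0.199
grip_force: 0.0
t 17.9 pos [445.3 289.6 120.6] yaw -89.8 tilt 0.1 F [-0.5 -0.3 -0.2] gw 0.199 gf 0.0 q6 1.92
shift units [-0.03  0.01] turn
```

The grip missed; look before anything else.

```bash
python3 -m handwheel '[[[-1,-0.5,0,0.8,0],[-1,-0.6,0,0.8,0],[-1,-0.6,0.5,0.3,0],[-1,-0.6,0.5,0,0],[-1,-0.6,0.4,0,0],[-1,0,0,0,0]]]'; python3 - <<'E'
from h import *
a=cap('scene','s4.png')['img']; b=cap('top','t4.png')['img']
cv2.imwrite('pics/c6.png',np.vstack([cv2.resize(a[210:330,230:480],(750,300),interpolation=cv2.INTER_CUBIC)[:300],cv2.resize(b[210:325,220:480],(780,300))[:, :750]]))
E
```

```text
time_s: 18.5
eef_pos: [297.8, 358.1, 215.8]
ee_rot: [-0.0, 1.0, 0.002, 0.0]
force: [-0.2, -1.1, -0.9]
grip_width: 1.0
grip_force: 0.0
```

View pics/c6.png

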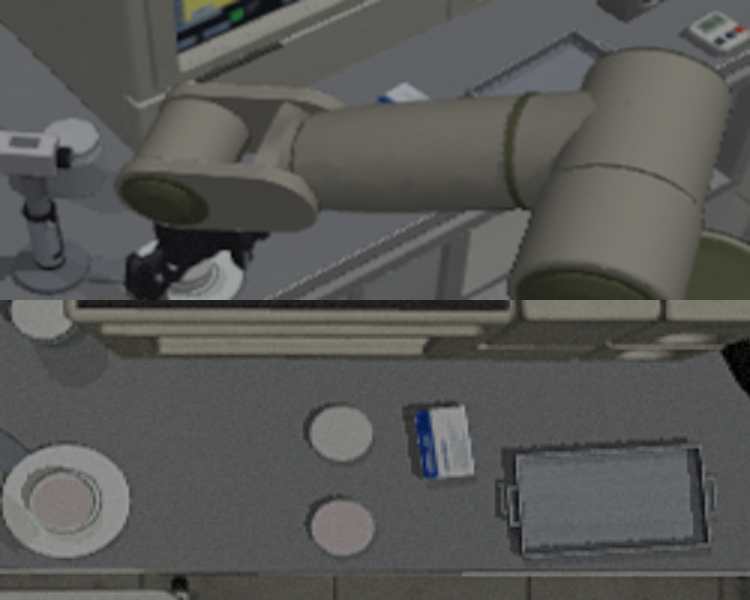

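Fingers slid over the dish's top rim (TCP too high); the dish stayed where it was. I'll grip deeper. Quick centroid check.

```bash
python3 - <<'E'
from h import *
for f in('top0.png','t4.png'):
    c=ld(f); g=cv2.GaussianBlur(cv2.cvtColor(c['img'],cv2.COLOR_BGR2GRAY),(3,3),0)
    for n,(u,v,z) in dict(Db=(333,261,16),Dd=(334,297,16),box=(368,264,24)).items():
        w=18; p=g[v-w:v+w+1,u-w:u+w+1]; _,m=cv2.threshold(p,0,255,cv2.THRESH_OTSU); M=cv2.moments(m,True)
        q=(u-w+M['m10']/M['m00'],v-w+M['m01']/M['m00']); print(f,n,np.round(q,2),M['m00'],(onz(c,*q,z)+[-.7,2.6,0]).round(1))
c=ld('t4.png')
s=lambda x,y:(220+x/3,210+y/2.609)
print('stage rim',onz(c,*s(66,200.5),10)+[-.7,2.6,0],'dish2 top',onz(c,*s(64,201),42)+[-.7,2.6,0])
E
python3 st.py 417 16.4 90
```

```text
top0.png Db [333.51 260.59] 327.0 [522.7  18.2  16. ]
top0.png Dd [334.17 296.79] 345.0 [416.  16.  16.]
top0.png box [370.4  264.21] 312.0 [512.2 -90.4  24. ]
t4.png Db [333.47 260.62] 324.0 [522.6  18.3  16. ]
t4.png Dd [333.92 296.84] 340.0 [415.9  16.7  16. ]
t4.png box [370.43 264.15] 310.0 [512.4 -90.5  24. ]
stage rim [444.25621827 288.51330467  10.        ] dish2 top [444.1089278  285.87158945  42.        ]
t 18.6 pos [300.4 356.9 215.5] yaw -89.9 tilt 0.1 F [ 0.8 -0.3  0.3] gw 0.997 gf 0.0 q6 2.19
shift units [ 2.33 -6.81] turn -0.011148454351285864
```

```bash
python3 -m handwheel '[[[-1,0.2,-0.6,0,0],[-1,0.3,-0.8,0,0],[-1,0.3,-0.8,0,0],[-1,0.3,-0.8,0,0],[-1,0.3,-0.8,-0.3,0],[-1,0.3,-0.8,-0.8,0],[-1,0.3,-0.8,-0.8,0],[-1,0.2,-0.8,-0.8,0],[-1,0.11,-0.61,-0.7,0],[-1,0,0,0,0]]]';python3 -m handwheel '[[[-1,0,0,0,0]]]'; python3 st.py 416 16.5 90
```

```text
time_s: 19.6
eef_pos: [409.0, 30.1, 58.8]
ee_rot: [-0.0, 1.0, -0.003, -0.003]
force: [-0.1, -0.3, 0.7]
grip_width: 0.994
grip_force: 0.0
time_s: 19.7
eef_pos: [410.3, 32.5, 61.8]
ee_rot: [-0.0, 1.0, -0.001, -0.001]
force: [0.1, 0.2, 0.2]
grip_width: 1.0
grip_force: 0.0
t 19.7 pos [410.3  32.5  61.8] yaw -90.1 tilt 0.1 F [0.1 0.2 0.2] gw 1.0 gf 0.0 q6 1.37
shift units [ 0.11 -0.32] turn 0.016001514726653454
```

```bash
python3 -m handwheel '[[[-1,0.11,-0.32,-0.4,0],[-1,0,0,-0.4,0],[-1,0,0,-0.3,0],[-1,0,0,-0.1,0],[-1,0,0,0,0]]]'; python3 st.py 416 16.5; python3 -m handwheel '[[[0.2,0,0,0,0],[0.5,0,0,0,0],[0.5,0,0,0,0],[0.5,0,0,0,0],[0.5,0,0,0,0]]]' 30; python3 st.py
```

```text
time_s: 20.2
eef_pos: [416.1, 17.9, 2.5]
ee_rot: [0.0, 1.0, 0.001, 0.0]
force: [-0.3, -0.1, 0.5]
grip_width: 1.0
grip_force: 0.0
t 20.2 pos [416.1  17.9   2.5] yaw -89.9 tilt 0.0 F [-0.3 -0.1  0.5] gw 1.0 gf 0.0 q6 1.33
shift units [-0.   -0.03] turn 
time_s: 20.7
eef_pos: [416.4, 17.7, 2.9]
ee_rot: [0.0, 1.0, 0.0, 0.001]
force: [-1.0, 1.0, 8.3]
grip_width: 0.71
grip_force: 30.6
t 20.7 pos [416.4  17.7   2.9] yaw -89.9 tilt 0.1 F [-1.   1.   8.3] gw 0.71 gf 30.6 q6 1.33
```

```bash
python3 -m handwheel '[[[0.5,0,0,0.4,0],[0.5,0,0,0.8,0],[0.5,0,0.5,0.8,0],[0.5,0.1,0.8,0.4,0],[0.5,0.1,0.8,0,0],[0.5,0.1,0.8,0,0],[0.5,0.1,0.8,0,0],[0.5,0.1,0.8,0,0],[0.5,0.06,0.6,0,0],[0.5,0,0.35,0,0]]]'; python3 -m handwheel '[[[0.5,0,0,0,0],[0.5,0,0,0,0]]]'; python3 st.py 444 290
```

```text
time_s: 21.7
eef_pos: [443.7, 292.4, 122.4]
ee_rot: [-0.0, 1.0, 0.001, 0.0]
force: [0.2, -0.5, 0.0]
grip_width: 0.707
grip_force: 33.3
time_s: 21.9
eef_pos: [443.6, 289.9, 122.1]
ee_rot: [0.0, 1.0, 0.001, 0.0]
force: [-0.2, -0.7, -0.5]
grip_width: 0.708
grip_force: 33.3
t 21.9 pos [443.6 289.9 122.1] yaw -89.9 tilt 0.0 F [-0.2 -0.7 -0.5] gw 0.708 gf 33.3 q6 1.93
shift units [0.01 0.  ] turn
```

```bash
python3 -m handwheel '[[[0.5,0,0,-0.6,0],[0.5,0,0,-0.6,0],[0.5,0,0,-0.25,0],[0.5,0,0,-0.08,0],[0.5,0,0,0,0],[0.1,0,0,0,0],[-0.3,0,0,0,0],[-1,0,0,0,0],[-1,0,0,0.5,0],[-1,0,0,0.8,0]]]'; python3 -m handwheel '[[[-1,0.2,-0.5,0,0],[-1,0.2,-0.7,0,0],[-1,0.2,-0.7,0,0],[-1,0.2,-0.7,0,0],[-1,0.2,-0.7,0,0],[-1,0.2,-0.7,0,0],[-1,0.2,-0.7,-0.4,0],[-1,0.18,-0.7,-0.6,0],[-1,0,-0.03,-0.3,0],[-1,0,0,0,0]]]'; python3 st.py 522.5 18.2 90
```

```text
time_s: 22.9
eef_pos: [442.7, 289.7, 109.7]
ee_rot: [0.001, 1.0, 0.0, -0.002]
force: [0.9, -0.0, 1.4]
grip_width: 0.999
grip_force: 0.0
time_s: 23.9
eef_pos: [521.9, 18.0, 43.8]
ee_rot: [-0.0, 1.0, -0.0, -0.002]
force: [-0.4, 1.0, 0.5]
grip_width: 1.002
grip_force: 0.0
t 23.9 pos [521.9  18.   43.8] yaw -90.1 tilt 0.2 F [-0.4  1.   0.5] gw 1.002 gf 0.0 q6 1.38
shift units [0.01 0.  ] turn 0.007006208687926119
```

```bash
python3 -m handwheel '[[[-1,0,0,-0.4,0],[-1,0,0,-0.3,0],[-1,0,0,-0.12,0],[-1,0,0,0,0],[0.2,0,0,0,0],[0.5,0,0,0,0],[0.5,0,0,0,0],[0.5,0,0,0,0],[0.5,0,0,0,0]]]' 30; python3 st.py; python3 -m handwheel '[[[0.5,0,0,0.4,0],[0.5,0,0,0.8,0],[0.5,-0.1,0.5,0.8,0],[0.5,-0.2,0.7,0.6,0],[0.5,-0.2,0.7,0.2,0],[0.5,-0.2,0.7,0,0],[0.5,-0.2,0.7,0,0],[0.5,-0.2,0.7,0,0],[0.5,-0.2,0.6,0,0],[0.5,-0.2,0.5,0,0]]]'; python3 -m handwheel '[[[0.5,-0.08,0.33,0,0],[0.5,0,0,0,0],[0.5,0,0,0,0]]]'; python3 st.py 444 290
```

```text
time_s: 24.8
eef_pos: [523.4, 18.8, 5.7]
ee_rot: [0.0, 1.0, 0.0, 0.001]
force: [-2.2, 1.3, 7.2]
grip_width: 0.699
grip_force: 30.7
t 24.8 pos [523.4  18.8   5.7] yaw -89.9 tilt 0.1 F [-2.2  1.3  7.2] gw 0.699 gf 30.7 q6 1.38
time_s: 25.8
eef_pos: [447.2, 275.3, 145.1]
ee_rot: [-0.0, 1.0, 0.001, 0.001]
force: [0.6, 0.5, -0.6]
grip_width: 0.704
grip_force: 32.7
time_s: 26.1
eef_pos: [443.9, 290.0, 144.7]
ee_rot: [0.0, 1.0, 0.001, 0.0]
force: [0.3, 0.8, -0.5]
grip_width: 0.699
grip_force: 32.7
t 26.1 pos [443.9 290.  144.7] yaw -89.9 tilt 0.0 F [ 0.3  0.8 -0.5] gw 0.699 gf 32.7 q6 1.93
shift units [ 0. -0.] turn
```

```bash
python3 -m handwheel '[[[0.5,0,0,-0.6,0],[0.5,0,0,-0.6,0],[0.5,0,0,-0.3,0],[0.5,0,0,-0.12,0],[0.5,0,0,0,0],[0.1,0,0,0,0],[-0.3,0,0,0,0],[-1,0,0,0,0],[-1,0,0,0.5,0],[-1,0,0,0.8,0]]]'; python3 -m handwheel '[[[-1,0.1,-0.5,0.3,0],[-1,0.2,-0.7,0,0],[-1,0.2,-0.7,0,0],[-1,0.2,-0.7,0,0],[-1,0.2,-0.7,0,0],[-1,0.2,-0.7,0,0],[-1,0.2,-0.7,0,0.3],[-1,0.1,-0.7,0,0.4],[-1,0,-0.7,0,0],[-1,0,-0.7,0,0]]]'; python3 st.py 513 -82.5 -84; python3 - <<'E'
from h import *
a=cap('scene','s5.png')['img']; b=cap('top','t5.png')['img']
r=lambda x:cv2.resize(x,(390,390),interpolation=cv2.INTER_CUBIC)
cv2.imwrite('pics/c7.png',np.vstack([np.hstack([r(a[240:340,230:330]),r(b[230:330,190:290])]),cv2.resize(b[240:310,330:470],(780,200))]))
E
```

```text
time_s: 27.1
eef_pos: [442.7, 289.6, 127.4]
ee_rot: [0.001, 1.0, 0.0, -0.002]
force: [1.1, 0.5, 0.0]
grip_width: 1.001
grip_force: 0.0
time_s: 28.1
eef_pos: [513.7, -51.4, 143.4]
ee_rot: [-0.0, 0.999, 0.049, 0.0]
force: [0.7, -0.9, -0.6]
grip_width: 0.999
grip_force: 0.0
t 28.1 pos [513.7 -51.4 143.4] yaw -84.4 tilt 0.0 F [ 0.7 -0.9 -0.6] gw 0.999 gf 0.0 q6 1.15
shift units [-0.01 -0.62] turn 0.044536410348813504
```

View pics/c7.png

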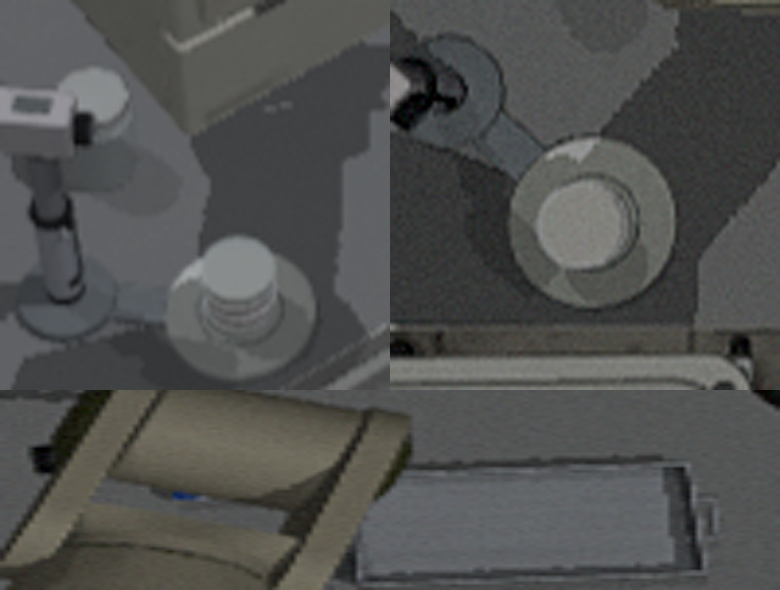

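Pile of four looks neat and centred (top view crop ~(581,224), the offset is the expected height parallax). Now the box, unmoved as far as is visible.

```bash
python3 -m handwheel '[[[-1,0,-0.62,-0.4,0],[-1,0,0,-0.7,0],[-1,0,0,-0.7,0],[-1,0,0,-0.5,0],[-1,0,0,-0.3,0],[-1,0,0,-0.18,0],[-1,0,0,0,0]]]'; python3 st.py 513 -82.5; python3 -m handwheel '[[[0.1,0,0,0,0],[0.6,0,0,0,0],[0.6,0,0,0,0],[0.6,0,0,0,0],[0.6,0,0,0,0]]]' 40; python3 st.py
```

```text
time_s: 28.9
eef_pos: [513.5, -80.4, 3.7]
ee_rot: [-0.0, 0.999, 0.049, -0.001]
force: [0.2, 0.3, 0.6]
grip_width: 0.998
grip_force: 0.0
t 28.9 pos [513.5 -80.4   3.7] yaw -84.3 tilt 0.1 F [0.2 0.3 0.6] gw 0.998 gf 0.0 q6 1.09
shift units [-0.01 -0.04] turn 
time_s: 29.4
eef_pos: [514.5, -81.0, 5.4]
ee_rot: [0.0, 0.999, 0.049, 0.001]
force: [-0.5, 0.9, 6.8]
grip_width: 0.599
grip_force: 42.4
t 29.4 pos [514.5 -81.    5.4] yaw -84.4 tilt 0.1 F [-0.5  0.9  6.8] gw 0.599 gf 42.4 q6 1.09
```

```bash
python3 -m handwheel '[[[0.6,0,0,0.4,0],[0.6,0,0,0.7,0],[0.6,0,0,0.6,0],[0.6,-0.2,-0.5,0,-0.4],[0.6,-0.3,-0.7,0,0],[0.6,-0.3,-0.7,0,0],[0.6,-0.3,-0.7,0,0],[0.6,-0.16,-0.5,0,0],[0.6,0,-0.23,0,0],[0.6,0,0,0,0]]]'; python3 st.py 451 -248 -88; python3 - <<'E'
from h import *
a=cap('scene','s6.png')['img']
cv2.imwrite('pics/c8.png',cv2.resize(a[190:310,340:490],(750,600),interpolation=cv2.INTER_CUBIC))
E
```

```text
time_s: 30.4
eef_pos: [450.9, -248.3, 89.5]
ee_rot: [0.0, 1.0, 0.02, 0.0]
force: [0.3, -0.3, -1.7]
grip_width: 0.599
grip_force: 42.3
t 30.4 pos [ 450.9 -248.3   89.5] yaw -87.7 tilt 0.0 F [ 0.3 -0.3 -1.7] gw 0.599 gf 42.3 q6 0.8
shift units [0.   0.01] turn -0.04300612420454186
```

View pics/c8.png

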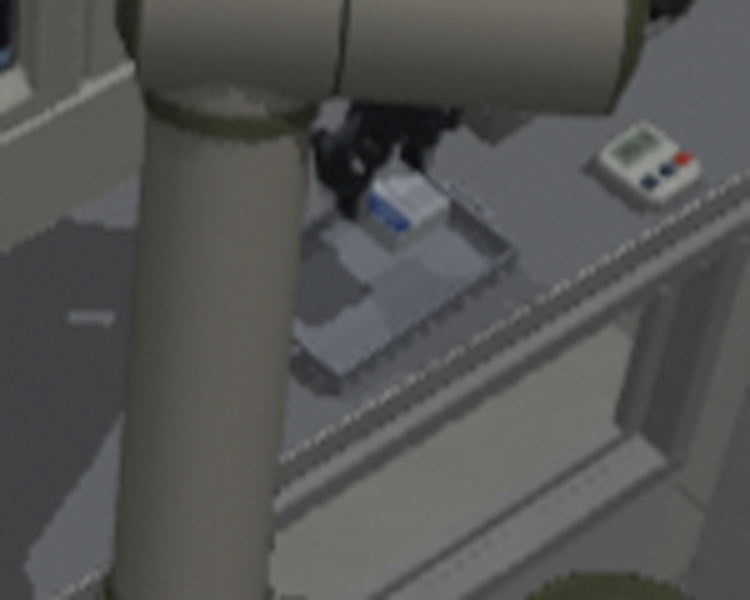

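The box hangs level over the tray (crop ~(408,205)). Lower it, release and retreat.

```bash
python3 -m handwheel '[[[0.6,0,0,-0.5,0],[0.6,0,0,-0.6,0],[0.6,0,0,-0.35,0],[0.6,0,0,-0.14,0],[0.6,0,0,0,0],[0.2,0,0,0,0],[-0.2,0,0,0,0],[-1,0,0,0,0],[-1,0,0,0.5,0],[-1,0,0,0.8,0]]]'; python3 -m handwheel '[[[-1,0,0,0.8,0],[-1,-0.2,0.3,0.8,0],[-1,-0.3,0.7,0.5,0],[-1,-0.3,0.7,0,0],[-1,-0.3,0.7,0,0],[-1,-0.3,0.7,0,0],[-1,0,0.5,0,0],[-1,0,0,0,0]]]'; python3 st.py; python3 - <<'E'
from h import *
cap('scene','s7.png'); c=cap('top','t7.png'); b=c['img']
cv2.imwrite('pics/c9.png',cv2.resize(b[190:320,180:520],(800,306),interpolation=cv2.INTER_CUBIC))
print('expected top-dish px at stage centre',proj(c,[444.9,287.5,74]),'lower ring',proj(c,[444.9,287.5,10]))
E
```

```text
time_s: 31.45
eef_pos: [449.9, -246.6, 74.3]
ee_rot: [-0.001, 1.0, 0.021, -0.002]
force: [-0.0, -0.5, -0.0]
grip_width: 0.997
grip_force: 0.0
time_s: 32.25
eef_pos: [380.4, -65.3, 180.3]
ee_rot: [0.0, 1.0, 0.023, 0.0]
force: [0.1, -0.0, 0.1]
grip_width: 0.997
grip_force: 0.0
t 32.25 pos [380.4 -65.3 180.3] yaw -87.4 tilt 0.1 F [ 0.1 -0.   0.1] gw 0.997 gf 0.0 q6 1.05
expected top-dish px at stage centre [238.21300585 287.14839489] lower ring [241.46222763 286.86667079]
```

View pics/c9.png

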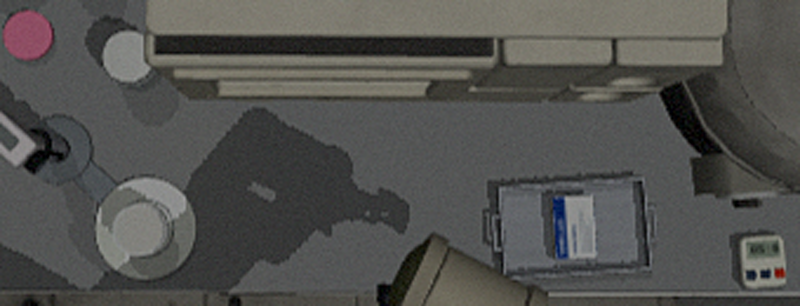

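Box lies flat in the tray. One closer look at the pile.

```bash
python3 - <<'E'
from h import *
o=[]
for f,u,v in(('s7.png',290,312),('t7.png',242,287)):
    c=ld(f); p=cv2.resize(c['img'][v-30:v+30,u-30:u+30],(390,390),interpolation=cv2.INTER_CUBIC)
    p=cv2.convertScaleAbs(p,alpha=1.5)
    for k in range(1,5):
        z=10+16*k
        if k in(1,4):
            pts=np.array([(proj(c,[444.9+31*np.cos(a),287.5+31*np.sin(a),z])-[u-30,v-30]+.5)*6.5 for a in np.linspace(0,6.28,60)],int); cv2.polylines(p,[pts],True,(0,255,0) if k==4 else (0,0,255),1)
    o.append(p)
cv2.imwrite('pics/c10.png',np.hstack(o))
E
```

```text
(no output)
```

View pics/c10.png

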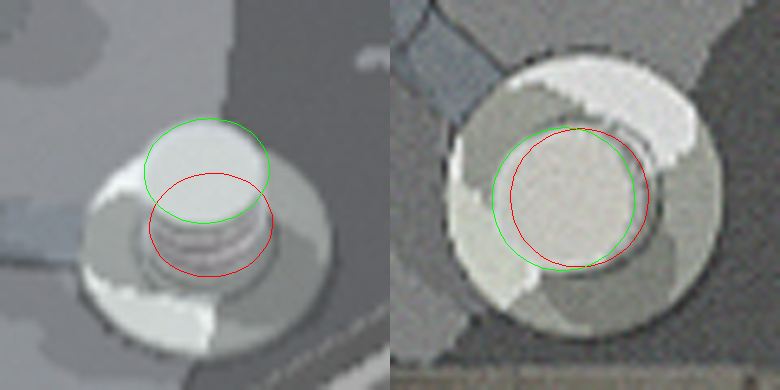

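Pile fits the projected circles in both views to within a few mm. Handing in.

```bash
python3 -c "
from rig import ctrl
print(ctrl.finish_job())"
```

```text
the job is handed in; nothing more can be done
None
```

I handed in the job: the camera pole is up and locked with the lens facing the stage, all four dishes are piled in the ring, and the one slide box I found is flat in the tray. The timer and jar were left alone. The hand-in returned no verdict; my last pictures showed the pile and box in place, and I judged the lock from the measured lift and twist.

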